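# Rotate three parts between test fixture, tray and dish

## Task

The choke in the black test fixture has been measured: press the fixture's ejector lever to raise it out of its pocket, and put it in the middle of the square steel tray. The capacitor, now in the round wooden dish, goes into the fixture's pocket next, pushed fully home, and the solder spool, now in the tray, goes into the dish. Each place holds only one thing, so use the empty cork mat to set something aside; keep all three upright throughout and leave them standing the way up they are now.

Things in the scene. Friction and masses are not known exactly. Their poses are not given: they have to be found in the camera images.
- choke: Potted choke: a low grey plastic disc with a copper-coloured top and a small black centre, 50 mm in diameter, 20 mm high, about 0.14 kg. Origin at the centre of its underside, z up. At the start it sits in the fixture's pocket with its top 2 mm below the fixture's top face, so it cannot be gripped until it is raised.
- capacitor: Large electrolytic capacitor: a plain upright aluminium can 40 mm in diameter and 55 mm high, with a black top disc and two steel screw terminals (8 mm in diameter, 5 mm tall, so 60 mm in all), about 0.11 kg. Origin at the centre of its underside, z up. It starts standing in the dish.
- spool: Spool of solder: two white flanges 54 mm in diameter and 4 mm thick, with a full metallic winding 48 mm in diameter between them, 36 mm high in all, about 0.18 kg; grip it across both flanges. Origin at the centre of its underside, z up. It starts standing in the tray.
- fixture: Fixed test fixture: black block 100 x 100 mm, top 30 mm above the bench, with a central round pocket 65 mm wide. Pocket floor: a 58 mm aluminium lifter plate, its top 8 mm above the bench when down, 26 mm when the lever is fully pressed. Two lever brackets, 34 mm high, on its -x side reach 62 mm from the centre. Origin: centre of underside, at bench height; z up; the lever sticks out along its -x.
- tray: Square steel tray, fixed: 86 x 86 mm outside, walls 3 mm thick and 10 mm high, floor 3 mm above the bench. Origin: centre of its underside, at bench height.
- dish: Round dark wooden dish, fixed: 84 mm outside diameter, walls 3 mm thick and 10 mm high, floor 4 mm above the bench. Origin: centre of its underside, at bench height.
- cork: Empty square cork mat, fixed: 90 x 90 mm, 4 mm thick: the free spot. Origin: centre of its underside, at bench height.
- lever_pad (a point): Centre of the top of the black rubber thumb pad (26 x 34 mm) at the end of the ejector lever, 105 mm from the fixture's centre on its -x side. About 48 mm above the bench with the lever up; it goes down about 25 mm in a small arc when fully pressed.
- lever (a joint): Ejector lever angle: 0 rad = lever up, lifter down; 0.5 rad = fully pressed, lifter 18 mm up (36 mm per rad). About 5 to 6 N on the pad presses it. It has friction and stays where it is left, as does the lifter with a part on it; a push of about 5 N down on a part in the pocket drives the lifter down again and the lever up.

How it is judged:
By the outcome, as a careful person would: the job done as asked, in the order asked, and still so for the second after the job is handed in, with the robot touching nothing.
It also fails if it takes over 115 s, if anything falls off the work surface, if the arm or the gripper's body presses on something with over 40 N, if the wrist force passes 120 N, or if a joint passes its speed limit or range.

## Robot

A 7-joint arm with a two-finger parallel gripper is mounted at the origin on the work surface. World frame = base frame: x ahead of the robot, y to its left, z up, the work surface at z = 0. Lengths are in m, angles in degrees, forces in N, time in s.
With the tool pointing down it reaches from about 0.425 to 0.875 m from the base axis. Payload 4.7 kg.
Tool frame: the origin (TCP) lies between the finger pads; the fingertips stand 8 mm ahead of it and the grasp point (between the pads) lies 11 mm behind it (env.tip_extent is the distance from the TCP to the fingertips, in m); z points along the fingers, y is the line along which they close (so a half turn about z gives the same grasp; the last joint's range is limited). The gripper opens to 87 mm and grips with 3 to 60 N. Pads are 19 mm wide; open, the fingers measure 117 mm over their backs; the gripper's body (75 mm by 190 mm) begins 51 mm behind the grasp point.
Start: joints at [-75.739, 18.392, -4.016, 83.108, 1.295, 78.541, -3.26], TCP at [0.151, 0.632, 0.231] pointing down, gripper open.
Joint ranges: [-163.93, 163.93], [-17.29, 119.83], [-79.2, 71.16], [3.27, 140.29], [-89.18, 269.18], [5.43, 117.66], [-154.24, 154.24]. Speed limits (degrees/s): [147.25, 147.25, 180, 180, 180, 180, 180].

## Interface

Orientations are given as [roll, pitch, yaw] about the fixed x, y, z axes, in that order (R = Rz(yaw) Ry(pitch) Rx(roll)).
In Python, from cell import sensors, vision, workorder, env gives the robot as it stands.
- The arm moves only by the tool drive_tool, never from a script. Its argument "moves" is a list of rows, each an object of numbers: "x", "y", "z": the shift along the tool's x, y, z in mm; "rx", "ry", "rz": the turn, a rotation vector about the tool's x, y, z in rad; "fingers": the closure, from -1 (fully open) to 1 (shut). In form: [{"x": .., "y": .., "z": .., "rx": .., "ry": .., "rz": .., "fingers": ..}, ...]. A call has 1 to 20 rows; each row is the pose to reach, as a shift and turn from the pose commanded when the call began, along the tool's axes at that moment; what a row does not reach only later rows make up. A row lasts 1/8 s, in which the tool goes at most 62.5 mm and 10.7 degrees, less where a joint would pass 70% of its speed; a pose out of reach is approached as far as the arm can. A call with a gripper value outside its range is refused whole. The fingers move at their own pace and stop on an object; "force" is the grip in N (left out, the last holds). Time passes only in rows, so rows that repeat a pose let the fingers close. It gives the time, the measured TCP pose, the force, the opening and the grip force at its end, in the units of the state.
- sensors.get_obs(): the state, without advancing time (a new reading comes with each control period).
- vision.read_camera(name): name is "scene" or "side" or "wrist"; returns a dict with "image" (420x560x3 uint8, red, green, blue), "fx", "fy", "cx", "cy" (pixels), "R" (3x3) and "t" (3): a world point X has camera coordinates R X + t. Camera axes: x right, y down, z forward; pixel columns grow to the right and rows downward; lengths in m; the calibration is good to about 2 mm. The wrist camera is an equidistant fisheye: a pixel r from the principal point sees the ray r / f radians off the axis. A picture is of the moment at which its call begins. There is no depth.
- workorder.sign_off(): hands the job in; it is judged then, once.
The state is a dict: "time_s": time; "qpos": joint angles; "joint_velocities": joint speeds; "effort": joint torques, N m; "tool_pos": TCP position; "tool_rot": TCP orientation; "force": force on the tool from outside, world axes, zero at the start; "wrist_torque": the same for the moment, N m; "grip_width": finger opening in m; "grasp_force": force on a finger pad.
Only numpy, scipy, OpenCV 4.12 (cv2) and the standard library are available. Lean on these libraries where they do the work, as an engineer would, in place of code of your own. Each camera call takes 0.05 s, during which the arm holds its last target. There are 200 camera calls.

## Working session

There is one attempt and no reset: what is moved stays moved. The work goes in short steps, Python scripts to look and compute and a tool call to move; the robot and the scene stay as the last step left them, time stands still between calls to the robot, and variables do not carry over. Pictures are saved under pics/ and viewed, at most 14 in all, crops included, and the job is handed in when it is done.

Besides the shell and the picture viewer there is one more tool, called in YAML: its name, and indented under it one key for each argument. drive_tool: Moves the arm, as the interface text tells. Its arguments: {"type":"object","properties":{"moves":{"type":"array"},"force":{"type":"number"}},"required":["moves"]}

```bash
mkdir -p pics
python3 - <<'E'
from cell import sensors, vision, env
import cv2, numpy as np
o=sensors.get_obs()
print({k:np.round(v,3).tolist() for k,v in o.items()}, env.tip_extent)
for n in ("scene","side","wrist"):
    c=vision.read_camera(n); cv2.imwrite(f"pics/{n}0.png",c["image"][:,:,::-1])
    np.savez(f"{n}0.npz",**c); print(n,c["fx"],c["fy"],c["cx"],c["cy"],np.round(-np.array(c["R"]).T@c["t"],3))
E
```

```text
{'time_s': 0.0, 'qpos': [-75.739, 18.437, -4.017, 83.174, 1.295, 78.539, -3.261], 'joint_velocities': [0.086, 0.033, 0.005, 0.099, 0.002, 0.094, -0.081], 'effort': [-0.0, -49.13, -0.404, -31.254, -0.064, 0.044, 0.0], 'tool_pos': [0.151, 0.632, 0.229], 'tool_rot': [-179.895, 0.005, 166.549], 'force': [-0.768, 0.59, 0.174], 'wrist_torque': [-0.049, 0.045, -0.008], 'grasp_force': 0.0, 'grip_width': 0.087} 0.008
scene 379.9359572943646 379.9359572943646 279.9548190608155 216.30591709103464 [ 0.944 -0.155  0.824]
side 514.9392097452301 514.9392097452301 272.0573132643726 215.85488020554567 [-0.072 -0.734  0.779]
wrist 325.19226210127806 325.19226210127806 278.2214277957929 209.16026711711297 [0.077 0.65  0.383]
```

View pics/scene0.png

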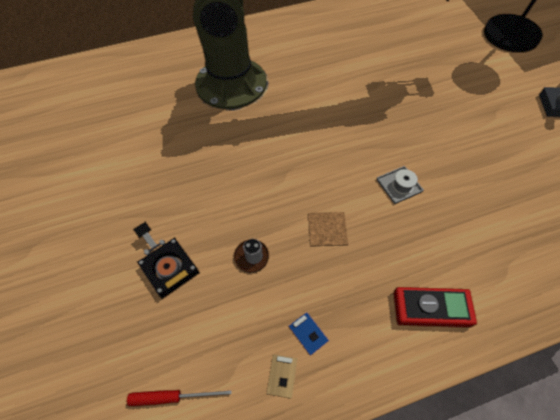

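View pics/side0.png

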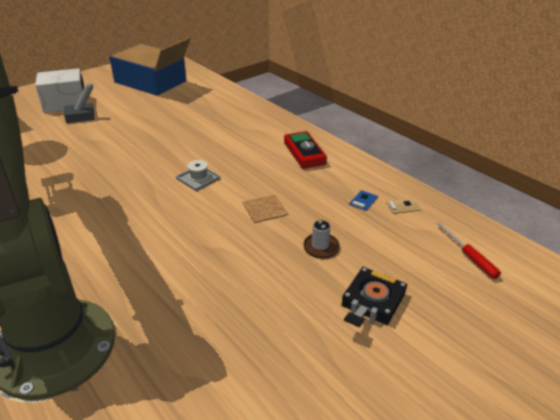

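View pics/wrist0.png

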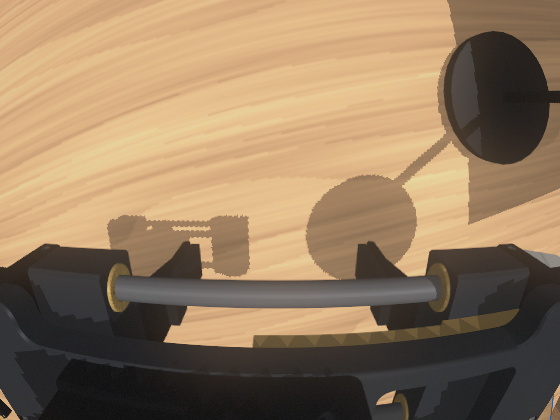

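The scene view shows the fixture and choke at about (167,266), lever pad (142,229), dish and capacitor (252,254), cork (327,229), and tray and spool (401,183). In the side view the same things are at (376,294), (357,318), (321,243), (264,208) and (198,175). The wrist view shows only bench and shadows.

```bash
cat > h.py <<'E'
import numpy as np, cv2
def ray(c,p,fish=False):
    u=(p[0]-c["cx"])/c["fx"]; v=(p[1]-c["cy"])/c["fy"]
    if fish:
        r=np.hypot(u,v); s=np.sin(r)/r if r>1e-9 else 1; d=np.array([u*s,v*s,np.cos(r)])
    else: d=np.array([u,v,1.])
    R=np.array(c["R"]); return -R.T@c["t"], R.T@(d/np.linalg.norm(d))
def plane(c,p,z,fish=False):
    o,d=ray(c,p,fish); return o+d*(z-o[2])/d[2]
def tri(rs):
    A=sum(np.eye(3)-np.outer(d,d) for o,d in rs); b=sum((np.eye(3)-np.outer(d,d))@o for o,d in rs)
    X=np.linalg.solve(A,b); return X,max(np.linalg.norm((np.eye(3)-np.outer(d,d))@(X-o)) for o,d in rs)
def proj(c,X,fish=False):
    p=np.array(c["R"])@X+c["t"]
    if fish:
        r=np.hypot(p[0],p[1]); th=np.arctan2(r,p[2]); q=p[:2]/r*th
    else: q=p[:2]/p[2]
    return q*[c["fx"],c["fy"]]+[c["cx"],c["cy"]]
E
python3 - <<'E'
from h import *
L={n:dict(np.load(n+"0.npz")) for n in ("scene","side","wrist")}
def show(n,s,e):
    X,err=tri([ray(L["scene"],s),ray(L["side"],e)]); print(n,np.round(X,4),"gap",round(err,4),"r",round(np.hypot(*X[:2]),3))
show("choke",(167,266),(376,292)); show("pad",(142,229),(357,318)); show("captop",(253,243),(321,224))
show("cork",(327,229),(264,208)); show("spooltop",(405,178),(198,166))
# centroids by mask
for n in ("scene","side"):
    im=L[n]["image"]; hsv=cv2.cvtColor(im,cv2.COLOR_RGB2HSV)
    p={"scene":(167,266),"side":(376,292)}[n]
    m=((hsv[...,0]<14)&(hsv[...,1]>90)&(hsv[...,2]>80)).astype(np.uint8)
    m2=np.zeros_like(m); m2[p[1]-14:p[1]+14,p[0]-18:p[0]+18]=m[p[1]-14:p[1]+14,p[0]-18:p[0]+18]
    ys,xs=np.nonzero(m2); print(n,len(xs),xs.mean(),ys.mean())
    # 3D axes of the wrist camera
w=L["wrist"]; print("wrist R",np.round(w["R"],3).tolist())
def crop(n,x,y,ww,hh,k):
    return cv2.resize(L[n]["image"][y:y+hh,x:x+ww],None,fx=k,fy=k,interpolation=cv2.INTER_CUBIC)
a=crop("scene",120,160,320,145,2.5); b=crop("side",170,140,250,195,3)[:, :800]
cv2.imwrite("pics/c1.png",a[:,:,::-1]); cv2.imwrite("pics/c2.png",b[:,:,::-1])
E
```

```text
choke [ 0.5506 -0.3014  0.023 ] gap 0.0023 r 0.628
pad [ 0.4529 -0.3358  0.0471] gap 0.0039 r 0.564
captop [ 0.581  -0.1046  0.0631] gap 0.0037 r 0.59
cork [5.729e-01 8.450e-02 3.000e-04] gap 0.0002 r 0.579
spooltop [0.5235 0.3109 0.037 ] gap 0.0025 r 0.609
scene 243 166.08230452674897 265.74074074074076
side 250 375.924 289.644
wrist R [[0.233, 0.973, -0.001], [0.934, -0.223, 0.278], [0.27, -0.066, -0.961]]
```

View pics/c1.png

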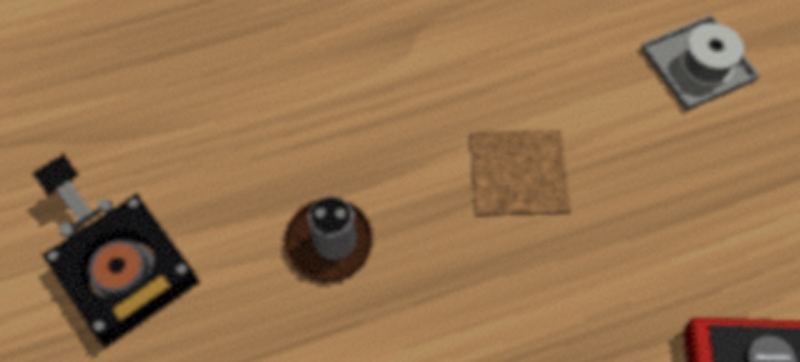

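The crop shows the spool off-centre in the tray towards the upper right, the capacitor in the middle of the dish, and the lever on the fixture's upper-left side. The triangulated heights agree with the sizes given, so I'll move the wrist camera over the spool.

drive_tool:
  moves:
    - {"x":-437,"y":-225,"rz":1.336}
    - {"x":-437,"y":-225,"rz":1.336}
    - {"x":-437,"y":-225,"rz":1.336}
    - {"x":-437,"y":-225,"rz":1.336}
    - {"x":-437,"y":-225,"rz":1.336}
    - {"x":-437,"y":-225,"rz":1.336}
    - {"x":-437,"y":-225,"rz":1.336}
    - {"x":-437,"y":-225,"rz":1.336}
    - {"x":-437,"y":-225,"rz":1.336}
    - {"x":-437,"y":-225,"rz":1.336}
    - {"x":-437,"y":-225,"rz":1.336}
    - {"x":-437,"y":-225,"rz":1.336}

```text
invalid input at $.moves[0]: expected keys x, y, z, rx, ry, rz, fingers
```

```bash
cat > snap.py <<'E'
import sys
from cell import sensors, vision
from h import *
def snap(n,cam="wrist"):
    c=vision.read_camera(cam); np.savez(n+".npz",**c); cv2.imwrite(f"pics/{n}.png",c["image"][:,:,::-1])
    o=sensors.get_obs(); print(o["time_s"],np.round(o["tool_pos"],4),np.round(o["tool_rot"],2),np.round(o["force"],1)); return c
if __name__=="__main__":
    snap(sys.argv[1],*sys.argv[2:])
E
python3 snap.py w1
```

```text
0.2 [0.1512 0.6318 0.2299] [-179.93    0.    166.55] [ 0.3 -0.3 -0.2]
```

View pics/w1.png

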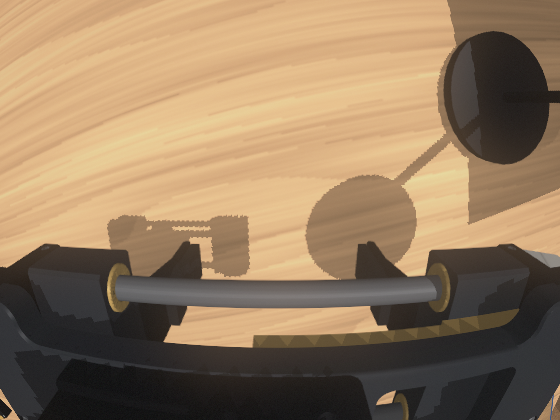

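The call was refused because every key is required. The picture still shows the starting view.

drive_tool:
  moves:
    - {"x":-437,"y":-225,"z":0,"rx":0,"ry":0,"rz":1.336,"fingers":-1}
    - {"x":-437,"y":-225,"z":0,"rx":0,"ry":0,"rz":1.336,"fingers":-1}
    - {"x":-437,"y":-225,"z":0,"rx":0,"ry":0,"rz":1.336,"fingers":-1}
    - {"x":-437,"y":-225,"z":0,"rx":0,"ry":0,"rz":1.336,"fingers":-1}
    - {"x":-437,"y":-225,"z":0,"rx":0,"ry":0,"rz":1.336,"fingers":-1}
    - {"x":-437,"y":-225,"z":0,"rx":0,"ry":0,"rz":1.336,"fingers":-1}
    - {"x":-437,"y":-225,"z":0,"rx":0,"ry":0,"rz":1.336,"fingers":-1}
    - {"x":-437,"y":-225,"z":0,"rx":0,"ry":0,"rz":1.336,"fingers":-1}
    - {"x":-437,"y":-225,"z":0,"rx":0,"ry":0,"rz":1.336,"fingers":-1}
    - {"x":-437,"y":-225,"z":0,"rx":0,"ry":0,"rz":1.336,"fingers":-1}
    - {"x":-437,"y":-225,"z":0,"rx":0,"ry":0,"rz":1.336,"fingers":-1}
    - {"x":-437,"y":-225,"z":0,"rx":0,"ry":0,"rz":1.336,"fingers":-1}

```text
time_s: 1.7
tool_pos: [0.5229, 0.3131, 0.2306]
tool_rot: [-180.0, -0.0, 90.2]
force: [0.2, -0.3, -0.2]
grip_width: 0.0873
grasp_force: 0.0
```

```bash
python3 snap.py w2
```

```text
1.75 [0.5231 0.3128 0.2306] [-1.7999e+02 -2.0000e-02  9.0130e+01] [-0.2  0.9 -0.6]
```

View pics/w2.png

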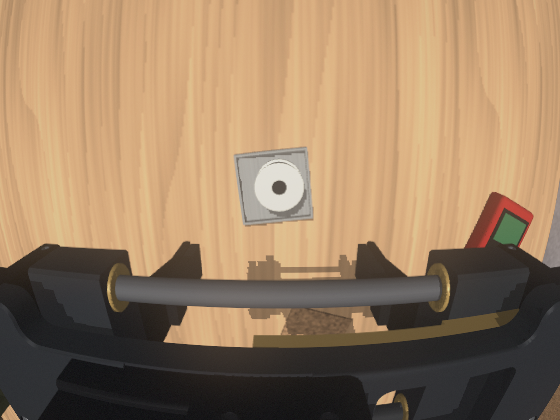

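The wrist view shows the spool's top hub hole at (279,186) and the tray's corners at about (236,155), (306,148), (313,218) and (245,226).

Run:
```python
from h import *
w=dict(np.load("w2.npz")); im=w["image"]; hsv=cv2.cvtColor(im,cv2.COLOR_RGB2HSV)
sub=(slice(140,235),slice(225,325))
v=hsv[sub][...,2]; s=hsv[sub][...,1]
wh=((v>195)&(s<50)).astype(np.uint8)
cs,_=cv2.findContours(wh,cv2.RETR_EXTERNAL,cv2.CHAIN_APPROX_NONE); c=max(cs,key=cv2.contourArea)
(x,y),r=cv2.minEnclosingCircle(c); e=cv2.fitEllipse(c); print("white",x+225,y+140,r,e)
ho=((v<90)).astype(np.uint8); n,_,st,ce=cv2.connectedComponentsWithStats(ho)
for i in range(1,n):
  if st[i,4]>60: print("dark",st[i],ce[i]+[225,140])
hx=(278.9,187.)
for nm,p in (("hole",hx),("ell",(e[0][0]+225,e[0][1]+140))): print(nm,plane(w,p,.039,True))
gr=((s<60)).astype(np.uint8); gr=cv2.morphologyEx(gr,cv2.MORPH_OPEN,np.ones((3,3)))
cs,_=cv2.findContours(gr,cv2.RETR_EXTERNAL,cv2.CHAIN_APPROX_NONE); c=max(cs,key=cv2.contourArea)
b=cv2.boxPoints(cv2.minAreaRect(c))+[225,140]; print("box",b)
P=np.array([plane(w,p,.010,True) for p in b]); print(np.round(P,4),P.mean(0),np.linalg.norm(P-np.roll(P,1,0),axis=1))
# spool height: scene/side/wrist triangulation of hub hole
for n,p0 in (("scene",(406,178)),("side",(198,166))):
    L=dict(np.load(n+"0.npz")); g=cv2.cvtColor(L["image"],cv2.COLOR_RGB2GRAY).astype(float)
    x,y=p0; q=g[y-4:y+5,x-5:x+6]; q=np.clip(np.median(q)-15-q,0,None); ys,xs=np.mgrid[y-4:y+5,x-5:x+6]
    p=((q*xs).sum()/q.sum(),(q*ys).sum()/q.sum()); print(n,p,"pred",proj(L,plane(w,hx,.039,True)))
    print(" tri with wrist",tri([ray(L,p),ray(w,hx,True)]))
```

```text
white 278.45087814331055 184.79473495483398 25.92048454284668 ((53.60894775390625, 45.04743576049805), (48.58091354370117, 51.09196853637695), 2.7987635135650635)
dark [48 42 12 12 81] [278.22222222 187.7654321 ]
hole [0.52354177 0.31488193 0.039     ]
ell [0.52321986 0.3170479  0.039     ]
box [[233.16831875 153.6831665 ]
 [306.53465271 146.34653473]
 [313.6831665  217.8316803 ]
 [240.3168335  225.16831207]]
[[0.4705 0.3483 0.01  ]
 [0.5553 0.3568 0.01  ]
 [0.5659 0.2707 0.01  ]
 [0.4766 0.261  0.01  ]] [0.51706684 0.30919876 0.01      ] [0.08749956 0.08523143 0.0868003  0.08978692]
scene (np.float64(406.0440074906367), np.float64(177.5683520599251)) pred [406.05064402 177.96596034]
 tri with wrist (array([0.52329608, 0.31494594, 0.04007646]), np.float64(0.0002935927423548291))
side (np.float64(197.93871665465034), np.float64(166.0872386445566)) pred [196.43865904 164.17004197]
 tri with wrist (array([0.52481245, 0.31293786, 0.03300138]), np.float64(0.00140762126016886))
```

drive_tool:
  moves:
    - {"x":2,"y":0,"z":60,"rx":0,"ry":0,"rz":0,"fingers":-0.7}
    - {"x":2,"y":0,"z":115,"rx":0,"ry":0,"rz":0,"fingers":-0.7}
    - {"x":2,"y":0,"z":155,"rx":0,"ry":0,"rz":0,"fingers":-0.7}
    - {"x":2,"y":0,"z":180,"rx":0,"ry":0,"rz":0,"fingers":-0.7}
    - {"x":2,"y":0,"z":198,"rx":0,"ry":0,"rz":0,"fingers":-0.7}
    - {"x":2,"y":0,"z":209,"rx":0,"ry":0,"rz":0,"fingers":-0.7}
    - {"x":2,"y":0,"z":209,"rx":0,"ry":0,"rz":0,"fingers":-0.7}
    - {"x":2,"y":0,"z":209,"rx":0,"ry":0,"rz":0,"fingers":1}
    - {"x":2,"y":0,"z":209,"rx":0,"ry":0,"rz":0,"fingers":1}
    - {"x":2,"y":0,"z":209,"rx":0,"ry":0,"rz":0,"fingers":1}
    - {"x":2,"y":0,"z":209,"rx":0,"ry":0,"rz":0,"fingers":1}
    - {"x":2,"y":0,"z":209,"rx":0,"ry":0,"rz":0,"fingers":1}
    - {"x":2,"y":0,"z":209,"rx":0,"ry":0,"rz":0,"fingers":1}
  force: 18

```text
time_s: 3.38
tool_pos: [0.5239, 0.3139, 0.0218]
tool_rot: [180.0, -0.0, 90.0]
force: [-1.6, -0.2, 2.5]
grip_width: 0.0481
grasp_force: 18.3
```

Run:
```python
from snap import *
a=snap("s3","side")["image"][120:220,150:250]; b=snap("w3")["image"]; d=snap("c3","scene")["image"][130:230,350:450]
a,d=[cv2.resize(q,(300,300),interpolation=cv2.INTER_CUBIC) for q in (a,d)]
b=cv2.resize(b[100:400,130:430],(300,300))
cv2.imwrite("pics/m3.png",np.hstack([a[:, :250],d[:,:250],b])[:,:,::-1])
```

```text
3.425 [0.524  0.3139 0.0218] [ 1.7999e+02 -2.0000e-02  9.0010e+01] [-1.   0.9  2.2]
3.475 [0.524  0.3138 0.0218] [ 1.7999e+02 -2.0000e-02  9.0000e+01] [-0.7  0.6  2.9]
3.525 [0.5239 0.3138 0.0218] [ 1.800e+02 -2.000e-02  9.001e+01] [-1.1  0.4  2.8]
```

View pics/m3.png

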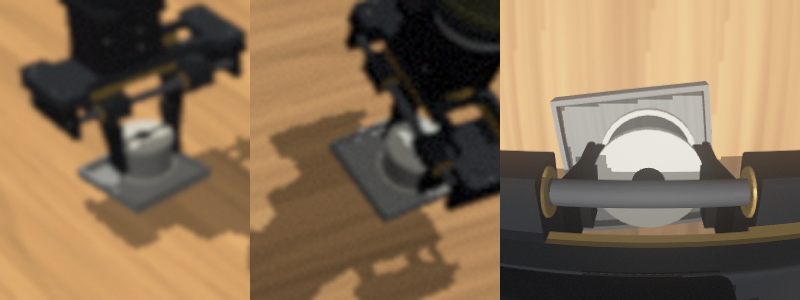

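The spool stands upright between the pads, which hold its winding between the flanges (48 mm), so I'll lift it and set it on the cork.

drive_tool:
  moves:
    - {"x":0,"y":0,"z":-10,"rx":0,"ry":0,"rz":0,"fingers":1}
    - {"x":0,"y":0,"z":-30,"rx":0,"ry":0,"rz":0,"fingers":1}
    - {"x":0,"y":0,"z":-60,"rx":0,"ry":0,"rz":0,"fingers":1}
    - {"x":-20,"y":5,"z":-80,"rx":0,"ry":0,"rz":0,"fingers":1}
    - {"x":-55,"y":12,"z":-80,"rx":0,"ry":0,"rz":0,"fingers":1}
    - {"x":-95,"y":20,"z":-80,"rx":0,"ry":0,"rz":0,"fingers":1}
    - {"x":-140,"y":30,"z":-80,"rx":0,"ry":0,"rz":0,"fingers":1}
    - {"x":-180,"y":39,"z":-80,"rx":0,"ry":0,"rz":0,"fingers":1}
    - {"x":-210,"y":45,"z":-80,"rx":0,"ry":0,"rz":0,"fingers":1}
    - {"x":-225,"y":48,"z":-80,"rx":0,"ry":0,"rz":0,"fingers":1}
    - {"x":-230,"y":49,"z":-70,"rx":0,"ry":0,"rz":0,"fingers":1}
    - {"x":-230,"y":49,"z":-50,"rx":0,"ry":0,"rz":0,"fingers":1}
    - {"x":-230,"y":49,"z":-30,"rx":0,"ry":0,"rz":0,"fingers":1}
    - {"x":-230,"y":49,"z":-15,"rx":0,"ry":0,"rz":0,"fingers":1}
    - {"x":-230,"y":49,"z":-10,"rx":0,"ry":0,"rz":0,"fingers":1}
    - {"x":-230,"y":49,"z":-8,"rx":0,"ry":0,"rz":0,"fingers":1}
    - {"x":-230,"y":49,"z":-8,"rx":0,"ry":0,"rz":0,"fingers":1}
  force: 18

```text
time_s: 5.65
tool_pos: [0.5734, 0.0838, 0.03]
tool_rot: [179.9, -0.0, 90.0]
force: [-1.2, 0.0, -1.3]
grip_width: 0.0481
grasp_force: 19.3
```

Run:
```python
from snap import *
a=snap("s4","side"); b=snap("c4","scene")
print(proj(a,np.array([.573,.084,.004])),proj(b,np.array([.573,.084,.004])))
a=cv2.resize(a["image"][150:250,210:310],(400,400),interpolation=cv2.INTER_CUBIC);b=cv2.resize(b["image"][170:270,280:380],(400,400),interpolation=cv2.INTER_CUBIC)
cv2.imwrite("pics/m4.png",np.hstack([a,b])[:,:,::-1])
```

```text
5.7 [0.5735 0.0838 0.0302] [ 1.7993e+02 -2.0000e-02  9.0000e+01] [ 0.8  0.4 -1.2]
5.75 [0.5735 0.0838 0.0302] [ 1.7993e+02 -2.0000e-02  9.0000e+01] [-0.9 -0.2 -1.5]
[264.19972567 206.945095  ] [327.00008232 228.33190009]
```

View pics/m4.png

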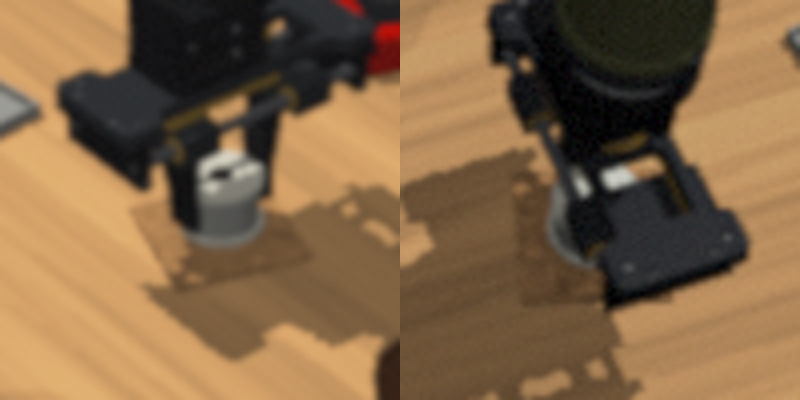

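The spool hangs upright over the middle of the mat. I'll lower it until it touches.

drive_tool:
  moves:
    - {"x":0,"y":0,"z":2,"rx":0,"ry":0,"rz":0,"fingers":1}
    - {"x":0,"y":0,"z":4,"rx":0,"ry":0,"rz":0,"fingers":1}
    - {"x":0,"y":0,"z":5,"rx":0,"ry":0,"rz":0,"fingers":1}
    - {"x":0,"y":0,"z":6,"rx":0,"ry":0,"rz":0,"fingers":1}
    - {"x":0,"y":0,"z":7,"rx":0,"ry":0,"rz":0,"fingers":1}
    - {"x":0,"y":0,"z":7,"rx":0,"ry":0,"rz":0,"fingers":1}

```text
time_s: 6.5
tool_pos: [0.573, 0.0837, 0.0229]
tool_rot: [180.0, -0.0, 90.0]
force: [-2.1, 0.4, 1.6]
grip_width: 0.048
grasp_force: 19.1
```

drive_tool:
  moves:
    - {"x":0,"y":0,"z":0,"rx":0,"ry":0,"rz":0,"fingers":-0.6}
    - {"x":0,"y":0,"z":0,"rx":0,"ry":0,"rz":0,"fingers":-0.6}
    - {"x":0,"y":0,"z":0,"rx":0,"ry":0,"rz":0,"fingers":-0.6}
    - {"x":0,"y":0,"z":0,"rx":0,"ry":0,"rz":0,"fingers":-0.6}
    - {"x":0,"y":0,"z":-15,"rx":0,"ry":0,"rz":0,"fingers":-0.6}
    - {"x":0,"y":0,"z":-40,"rx":0,"ry":0,"rz":0,"fingers":-0.6}
    - {"x":0,"y":0,"z":-100,"rx":0,"ry":0,"rz":0,"fingers":-0.6}
    - {"x":-5,"y":-1,"z":-160,"rx":0,"ry":0,"rz":0,"fingers":-0.6}
    - {"x":-40,"y":-4,"z":-207,"rx":0,"ry":0,"rz":0,"fingers":1}
    - {"x":-100,"y":-15,"z":-207,"rx":0,"ry":0,"rz":0,"fingers":1}
    - {"x":-160,"y":-23,"z":-207,"rx":0,"ry":0,"rz":0,"fingers":1}
    - {"x":-220,"y":-31,"z":-207,"rx":0,"ry":0,"rz":0,"fingers":1}
    - {"x":-280,"y":-40,"z":-207,"rx":0,"ry":0,"rz":0,"fingers":1}
    - {"x":-330,"y":-48,"z":-207,"rx":0,"ry":0,"rz":0,"fingers":1}
    - {"x":-370,"y":-53,"z":-207,"rx":0,"ry":0,"rz":0,"fingers":1}
    - {"x":-384,"y":-53,"z":-207,"rx":0,"ry":0,"rz":0,"fingers":1}
    - {"x":-384,"y":-53,"z":-207,"rx":0,"ry":0,"rz":0,"fingers":1}
    - {"x":-384,"y":-53,"z":-207,"rx":0,"ry":0,"rz":0,"fingers":1}

```text
time_s: 8.75
tool_pos: [0.5209, -0.2979, 0.2295]
tool_rot: [180.0, -0.1, 90.2]
force: [-0.3, 0.1, -1.2]
grip_width: 0.0005
grasp_force: 0.0
```

Run:
```python
from snap import *
a=snap("w5")["image"]; b=snap("s5","side")["image"]; 
b=cv2.resize(b[140:340,200:420],(462,420),interpolation=cv2.INTER_CUBIC)
cv2.imwrite("pics/m5.png",np.hstack([a[:, 120:458],b])[:,:,::-1])
```

```text
8.8 [ 0.5209 -0.2979  0.2295] [ 1.7999e+02 -8.0000e-02  9.0190e+01] [-0.   1.5 -1. ]
8.85 [ 0.5208 -0.2981  0.2295] [ 1.7999e+02 -7.0000e-02  9.0180e+01] [ 0.9 -0.4 -0.7]
```

View pics/m5.png

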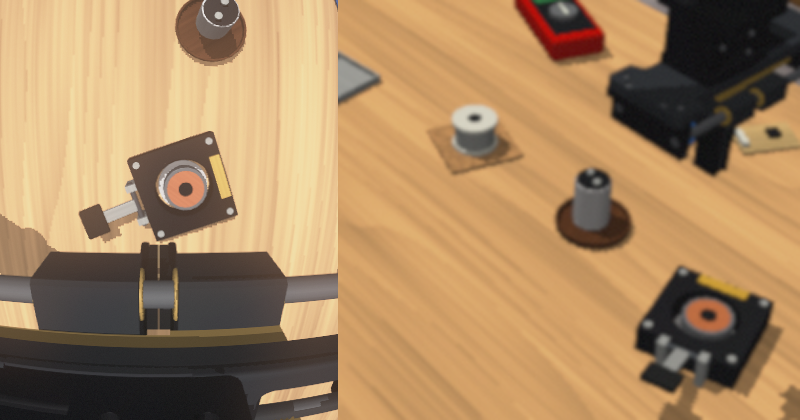

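The spool stands upright on the cork. In the full wrist image the choke is at about (305,188), the pad at (214,222), and the block's screws at (256,164), (329,143), (352,211) and (282,234).

Run:
```python
from h import *
w=dict(np.load("w5.npz")); s=dict(np.load("s5.npz"))
def cen(c,x0,x1,y0,y1,f):
    hsv=cv2.cvtColor(c["image"],cv2.COLOR_RGB2HSV)[y0:y1,x0:x1].astype(int); m=f(hsv[...,0],hsv[...,1],hsv[...,2]).astype(np.uint8)
    n,l,st,ce=cv2.connectedComponentsWithStats(m); i=1+np.argmax(st[1:,4]); return ce[i]+[x0,y0],st[i].tolist()
cop=lambda h,S,v:(h<15)&(S>100)&(v>90)
a,_=cen(w,270,345,150,225,cop); b,_=cen(s,350,410,265,310,cop); print(a,_,b)
X=tri([ray(w,a,True),ray(s,b)]); print("choke",X, plane(w,a,.028,True))
dk=lambda h,S,v:v<75
a,q=cen(w,192,232,196,245,lambda h,S,v:v<90); print("pad px",a,q)
b,q2=cen(s,340,372,308,332,lambda h,S,v:v<60); print(b,q2)
print("pad",tri([ray(w,a,True),ray(s,b)]),plane(w,a,.048,True))
P=[plane(w,p,.030,True) for p in ((256,164),(329,143),(352,211),(282,234))]; print("screws",np.mean(P,0),[np.linalg.norm(P[i]-P[i-1]).round(4) for i in range(4)])
e=P[1]-P[0]; e2=P[2]-P[3]; print("fixture yaw",np.degrees(np.arctan2(e[1],e[0])),np.degrees(np.arctan2(e2[1],e2[0])))
# capacitor & dish
dish=lambda h,S,v:(v<120)&(S>110)
a,q=cen(w,280,380,0,80,dish); print("dish px",a,q)
for nm,z in (("wrist",w),):pass
```

```text
[305.23872387 188.59625963] [16, 17, 21, 16, 238] [376.01680672 289.6512605 ]
choke (array([ 0.55218681, -0.30082702,  0.02700238]), np.float64(0.001209201268750171)) [ 0.55121676 -0.29974374  0.028     ]Traceback (most recent call last):
  File "<stdin>", line 10, in <module>
  File "<stdin>", line 5, in cen
    return _wrapfunc(a, 'argmax', axis=axis, out=out, **kwds)
    return bound(*args, **kwds)
ValueError: attempt to get argmax of an empty sequence
```

Run:
```python
from h import *
w=dict(np.load("w5.npz")); s=dict(np.load("s5.npz"))
for a,b in (((214.5,221.5),(354.3,318.5)),):
    print("pad",tri([ray(w,a,True),ray(s,b)]),plane(w,a,.048,True))
P=[plane(w,p,.030,True) for p in ((256,164),(329,143),(352,211),(282,234))]; print("screws",np.mean(P,0),[np.linalg.norm(P[i]-P[i-1]).round(4) for i in range(4)])
for e in (P[1]-P[0],P[2]-P[3]): print("yaw",np.degrees(np.arctan2(e[1],e[0])))
m=np.mean(P,0); t=np.radians(18.5); print("pad pred",m[:2]-.105*np.array([np.cos(t),np.sin(t)]))
```

```text
pad (array([ 0.45097519, -0.33455754,  0.04409865]), np.float64(0.0012003890339117888)) [ 0.45098788 -0.33236568  0.048     ]
screws [ 0.55104797 -0.29954007  0.03      ] [np.float64(0.0863), np.float64(0.0831), np.float64(0.0828), np.float64(0.0853)]
yaw 16.655104531697944
yaw 19.135209837198406
pad pred [ 0.45147398 -0.33285706]
```

drive_tool:
  moves:
    - {"x":-35,"y":-70,"z":40,"rx":0,"ry":0,"rz":0,"fingers":1}
    - {"x":-35,"y":-70,"z":90,"rx":0,"ry":0,"rz":0,"fingers":1}
    - {"x":-35,"y":-70,"z":130,"rx":0,"ry":0,"rz":0,"fingers":1}
    - {"x":-35,"y":-70,"z":155,"rx":0,"ry":0,"rz":0,"fingers":1}
    - {"x":-35,"y":-70,"z":165,"rx":0,"ry":0,"rz":0,"fingers":1}
    - {"x":-35,"y":-70,"z":170,"rx":0,"ry":0,"rz":0,"fingers":1}
    - {"x":-35,"y":-70,"z":174,"rx":0,"ry":0,"rz":0,"fingers":1}
    - {"x":-35,"y":-70,"z":177,"rx":0,"ry":0,"rz":0,"fingers":1}
    - {"x":-35,"y":-70,"z":180,"rx":0,"ry":0,"rz":0,"fingers":1}
    - {"x":-35,"y":-70,"z":183,"rx":0,"ry":0,"rz":0,"fingers":1}
    - {"x":-35,"y":-70,"z":186,"rx":0,"ry":0,"rz":0,"fingers":1}
    - {"x":-35,"y":-70,"z":189,"rx":0,"ry":0,"rz":0,"fingers":1}
    - {"x":-35,"y":-70,"z":192,"rx":0,"ry":0,"rz":0,"fingers":1}
    - {"x":-35,"y":-70,"z":192,"rx":0,"ry":0,"rz":0,"fingers":1}

```text
time_s: 10.6
tool_pos: [0.4499, -0.3355, 0.0373]
tool_rot: [180.0, 0.0, 90.0]
force: [-2.2, -1.7, 2.3]
grip_width: 0.0003
grasp_force: 1.4
```

drive_tool:
  moves:
    - {"x":0,"y":0,"z":2,"rx":0,"ry":0,"rz":0,"fingers":1}
    - {"x":0,"y":0,"z":4,"rx":0,"ry":0,"rz":0,"fingers":1}
    - {"x":0,"y":0,"z":6,"rx":0,"ry":0,"rz":0,"fingers":1}
    - {"x":0,"y":0,"z":7,"rx":0,"ry":0,"rz":0,"fingers":1}
    - {"x":0,"y":0,"z":8,"rx":0,"ry":0,"rz":0,"fingers":1}
    - {"x":0,"y":0,"z":8,"rx":0,"ry":0,"rz":0,"fingers":1}

```text
time_s: 11.35
tool_pos: [0.4505, -0.3355, 0.0317]
tool_rot: [179.9, -0.1, 90.0]
force: [-7.2, 1.8, 20.4]
grip_width: 0.0004
grasp_force: 10.6
```

Run:
```python
from snap import *
a=snap("s6","side")["image"]; b=snap("w6")["image"]
a=cv2.resize(a[250:350,310:430],(480,400),interpolation=cv2.INTER_CUBIC)
cv2.imwrite("pics/m6.png",np.hstack([a,b[:400,240:560]])[:,:,::-1])
```

```text
11.4 [ 0.4505 -0.3355  0.0317] [ 1.7991e+02 -6.0000e-02  9.0000e+01] [-6.4  1.5 20.1]
11.45 [ 0.4505 -0.3355  0.0317] [ 1.7992e+02 -7.0000e-02  8.9990e+01] [-7.5  1.4 20.2]
```

View pics/m6.png

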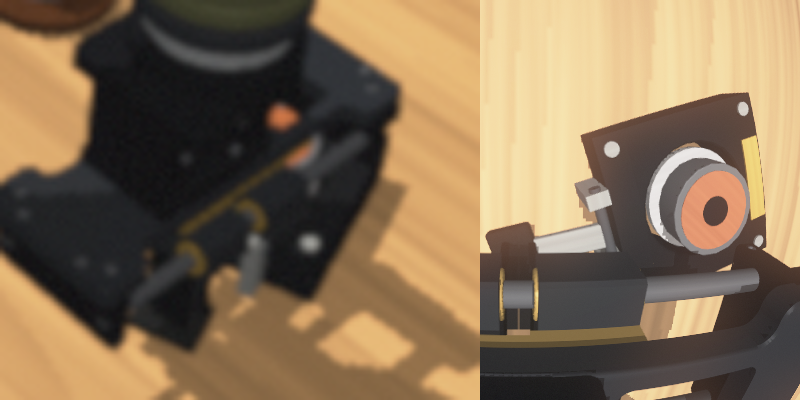

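The lever is on its stop (20 N) and the choke stands well above the block. I'll back off and look at it from above.

drive_tool:
  moves:
    - {"x":0,"y":0,"z":-20,"rx":0,"ry":0,"rz":0,"fingers":1}
    - {"x":0,"y":0,"z":-60,"rx":0,"ry":0,"rz":0,"fingers":1}
    - {"x":0,"y":0,"z":-110,"rx":0,"ry":0,"rz":0,"fingers":-0.5}
    - {"x":15,"y":40,"z":-150,"rx":0,"ry":0,"rz":0,"fingers":-0.5}
    - {"x":30,"y":85,"z":-170,"rx":0,"ry":0,"rz":0,"fingers":-0.5}
    - {"x":35,"y":101,"z":-170,"rx":0,"ry":0,"rz":0,"fingers":-0.5}
    - {"x":35,"y":101,"z":-170,"rx":0,"ry":0,"rz":0,"fingers":-0.5}
    - {"x":35,"y":101,"z":-170,"rx":0,"ry":0,"rz":0,"fingers":-0.5}

```text
time_s: 12.45
tool_pos: [0.5489, -0.3011, 0.1985]
tool_rot: [-179.9, -0.0, 89.9]
force: [0.4, -0.1, -0.5]
grip_width: 0.0524
grasp_force: 0.0
```

Run:
```python
from snap import *
w=snap("w7"); s=snap("s7","side"); c=snap("c7","scene")
def cen(c,x0,x1,y0,y1):
    h=cv2.cvtColor(c["image"],cv2.COLOR_RGB2HSV)[y0:y1,x0:x1].astype(int); m=((h[...,0]<15)&(h[...,1]>100)&(h[...,2]>90)).astype(np.uint8)
    n,l,st,ce=cv2.connectedComponentsWithStats(m); i=1+np.argmax(st[1:,4]); print(st[i])
    ct,_=cv2.findContours((l==i).astype(np.uint8),cv2.RETR_EXTERNAL,cv2.CHAIN_APPROX_NONE); e=cv2.fitEllipse(max(ct,key=cv2.contourArea)); print(e[1])
    return np.array(e[0])+[x0,y0]
a=cen(w,230,340,130,240); print(a,[plane(w,a,z,True).round(4) for z in (.046,.028)])
for n,q,bx in (("side",s,(350,410,250,310)),("scene",c,(140,200,240,290))):
    try:
        b=cen(q,*bx); print(n,b,tri([ray(w,a,True),ray(q,b)]))
    except Exception as ex: print(n,ex)
cv2.imwrite("pics/m7.png",w["image"][:,:,::-1])
```

```text
12.5 [ 0.5488 -0.3013  0.1987] [-1.7989e+02 -3.0000e-02  8.9860e+01] [-0.3  0.1  0.5]
12.55 [ 0.5491 -0.3013  0.199 ] [-1.7993e+02 -3.0000e-02  8.9850e+01] [0.6 0.  0.3]
12.6 [ 0.5494 -0.3012  0.1992] [-1.7995e+02 -3.0000e-02  8.9870e+01] [1.1 0.6 0.1]
[  30   46   43   42 1222]
(40.740848541259766, 42.037574768066406)
[281.15594101 196.18895721] [array([ 0.5513, -0.2999,  0.046 ]), array([ 0.5514, -0.3043,  0.028 ])]
[ 17  26  21  16 240]
(14.488327980041504, 20.764240264892578)
side [377.09235001 283.29283524] (array([ 0.55210482, -0.30090961,  0.04520662]), np.float64(0.0011154420494056377))
[ 15  14  19  18 236]
(16.123851776123047, 19.242286682128906)
scene [163.95353699 262.7291317 ] (array([ 0.55129903, -0.29983994,  0.04702049]), np.float64(0.00020033620924600612))
```

View pics/m7.png

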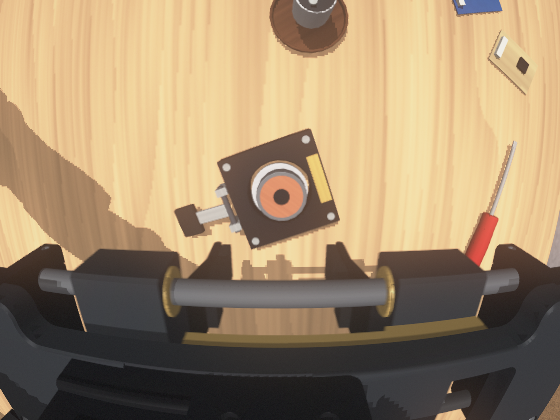

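The choke is fully raised: it sits at (281,196), and its top triangulates to 45–47 mm. Next I'll grip it above the block's top face.

drive_tool:
  moves:
    - {"x":1,"y":0,"z":50,"rx":0,"ry":0,"rz":0,"fingers":-0.5}
    - {"x":1,"y":0,"z":95,"rx":0,"ry":0,"rz":0,"fingers":-0.5}
    - {"x":1,"y":0,"z":125,"rx":0,"ry":0,"rz":0,"fingers":-0.5}
    - {"x":1,"y":0,"z":142,"rx":0,"ry":0,"rz":0,"fingers":-0.5}
    - {"x":1,"y":0,"z":151,"rx":0,"ry":0,"rz":0,"fingers":-0.5}
    - {"x":1,"y":0,"z":155,"rx":0,"ry":0,"rz":0,"fingers":-0.5}
    - {"x":1,"y":0,"z":155,"rx":0,"ry":0,"rz":0,"fingers":-0.5}
    - {"x":1,"y":0,"z":155,"rx":0,"ry":0,"rz":0,"fingers":1}
    - {"x":1,"y":0,"z":155,"rx":0,"ry":0,"rz":0,"fingers":1}
    - {"x":1,"y":0,"z":155,"rx":0,"ry":0,"rz":0,"fingers":1}
    - {"x":1,"y":0,"z":155,"rx":0,"ry":0,"rz":0,"fingers":1}
    - {"x":1,"y":0,"z":155,"rx":0,"ry":0,"rz":0,"fingers":1}
  force: 18

```text
time_s: 14.1
tool_pos: [0.5513, -0.2994, 0.045]
tool_rot: [179.9, 0.0, 90.0]
force: [0.7, 0.6, 2.6]
grip_width: 0.0494
grasp_force: 18.0
```

drive_tool:
  moves:
    - {"x":0,"y":0,"z":-5,"rx":0,"ry":0,"rz":0,"fingers":1}
    - {"x":0,"y":0,"z":-20,"rx":0,"ry":0,"rz":0,"fingers":1}
    - {"x":0,"y":0,"z":-50,"rx":0,"ry":0,"rz":0,"fingers":1}
    - {"x":0,"y":0,"z":-85,"rx":0,"ry":0,"rz":0,"fingers":1}
    - {"x":15,"y":-1,"z":-105,"rx":0,"ry":0,"rz":0,"fingers":1}
    - {"x":45,"y":-3,"z":-110,"rx":0,"ry":0,"rz":0,"fingers":1}
    - {"x":90,"y":-5,"z":-110,"rx":0,"ry":0,"rz":0,"fingers":1}
    - {"x":145,"y":-8,"z":-110,"rx":0,"ry":0,"rz":0,"fingers":1}
    - {"x":200,"y":-11,"z":-110,"rx":0,"ry":0,"rz":0,"fingers":1}
    - {"x":255,"y":-14,"z":-110,"rx":0,"ry":0,"rz":0,"fingers":1}
    - {"x":310,"y":-17,"z":-110,"rx":0,"ry":0,"rz":0,"fingers":1}
    - {"x":365,"y":-20,"z":-110,"rx":0,"ry":0,"rz":0,"fingers":1}
    - {"x":420,"y":-23,"z":-110,"rx":0,"ry":0,"rz":0,"fingers":1}
    - {"x":475,"y":-26,"z":-110,"rx":0,"ry":0,"rz":0,"fingers":1}
    - {"x":525,"y":-29,"z":-110,"rx":0,"ry":0,"rz":0,"fingers":1}
    - {"x":565,"y":-32,"z":-110,"rx":0,"ry":0,"rz":0,"fingers":1}
    - {"x":592,"y":-34,"z":-110,"rx":0,"ry":0,"rz":0,"fingers":1}
    - {"x":604,"y":-34,"z":-110,"rx":0,"ry":0,"rz":0,"fingers":1}
    - {"x":608,"y":-34,"z":-110,"rx":0,"ry":0,"rz":0,"fingers":1}
    - {"x":608,"y":-34,"z":-110,"rx":0,"ry":0,"rz":0,"fingers":1}

```text
time_s: 16.6
tool_pos: [0.5174, 0.3073, 0.1548]
tool_rot: [180.0, 0.0, 89.9]
force: [-0.2, 0.7, -0.8]
grip_width: 0.0491
grasp_force: 18.0
```

Run:
```python
from snap import *
w=snap("w8"); s=snap("s8","side")["image"]
s=cv2.resize(s[110:210,140:250],(440,400),interpolation=cv2.INTER_CUBIC)
cv2.imwrite("pics/m8.png",np.hstack([w["image"][:400,110:470],s])[:,:,::-1])
# empty tray: grey low-saturation blob centre by corners
h=cv2.cvtColor(w["image"],cv2.COLOR_RGB2HSV)
```

```text
16.65 [0.5175 0.3071 0.1548] [1.7998e+02 3.0000e-02 8.9880e+01] [ 0.1  0.4 -2. ]
16.7 [0.5174 0.307  0.1547] [1.7999e+02 3.0000e-02 8.9880e+01] [ 0.3 -0.5 -1.4]
```

View pics/m8.png

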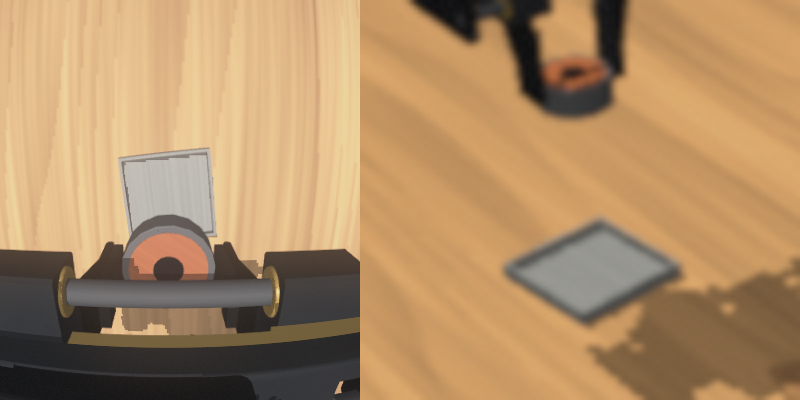

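The choke hangs level over the empty tray. I'll check the tray's centre again before lowering.

Run:
```python
from h import *
s=dict(np.load("s8.npz")); w=dict(np.load("w8.npz")); c=dict(np.load("c7.npz"))
for n,q in (("side",s),("scene",c)):
    h=cv2.cvtColor(q["image"],cv2.COLOR_RGB2HSV); x0,y0=(165,155) if n=="side" else (365,155)
    m=(h[y0:y0+50,x0:x0+70,1]<70).astype(np.uint8); cs,_=cv2.findContours(m,cv2.RETR_EXTERNAL,cv2.CHAIN_APPROX_NONE); k=max(cs,key=cv2.contourArea)
    k=cv2.convexHull(k); b=cv2.approxPolyN(k,4,ensure_convex=True).reshape(-1,2)+[x0,y0]; P=np.array([plane(q,p.astype(float),.010) for p in b])
    print(n,b.tolist(),P.mean(0).round(4),np.linalg.norm(P-np.roll(P,1,0),axis=1).round(3))
P=[plane(w,p,.010,True) for p in ((230,157),(319,149),(326,236))]; print(np.round(P,4),(P[0]+P[2])/2)
```

```text
side [[222, 177], [195, 190], [173, 176], [200, 164]] [0.5148 0.3007 0.01  ] [0.094 0.09  0.095 0.091]
scene [[424, 191], [394, 203], [375, 178], [404, 165]] [0.5187 0.3067 0.01  ] [0.091 0.088 0.085 0.092]
[[0.4728 0.3479 0.01  ]
 [0.5551 0.3551 0.01  ]
 [0.5646 0.2698 0.01  ]] [0.5186877  0.30882995 0.01      ]
```

drive_tool:
  moves:
    - {"x":1,"y":1,"z":30,"rx":0,"ry":0,"rz":0,"fingers":1}
    - {"x":1,"y":1,"z":70,"rx":0,"ry":0,"rz":0,"fingers":1}
    - {"x":1,"y":1,"z":100,"rx":0,"ry":0,"rz":0,"fingers":1}
    - {"x":1,"y":1,"z":118,"rx":0,"ry":0,"rz":0,"fingers":1}
    - {"x":1,"y":1,"z":126,"rx":0,"ry":0,"rz":0,"fingers":1}
    - {"x":1,"y":1,"z":129,"rx":0,"ry":0,"rz":0,"fingers":1}
    - {"x":1,"y":1,"z":131,"rx":0,"ry":0,"rz":0,"fingers":1}
    - {"x":1,"y":1,"z":132,"rx":0,"ry":0,"rz":0,"fingers":1}
    - {"x":1,"y":1,"z":133,"rx":0,"ry":0,"rz":0,"fingers":1}
    - {"x":1,"y":1,"z":133,"rx":0,"ry":0,"rz":0,"fingers":1}

```text
time_s: 17.95
tool_pos: [0.5182, 0.3099, 0.022]
tool_rot: [180.0, -0.0, 90.0]
force: [-0.2, 0.0, 0.3]
grip_width: 0.0493
grasp_force: 18.0
```

drive_tool:
  moves:
    - {"x":-1.5,"y":0,"z":-0.5,"rx":0,"ry":0,"rz":0,"fingers":1}
    - {"x":-1.5,"y":0,"z":0.5,"rx":0,"ry":0,"rz":0,"fingers":1}
    - {"x":-1.5,"y":0,"z":0.5,"rx":0,"ry":0,"rz":0,"fingers":-0.5}
    - {"x":-1.5,"y":0,"z":0.5,"rx":0,"ry":0,"rz":0,"fingers":-0.5}
    - {"x":-1.5,"y":0,"z":0.5,"rx":0,"ry":0,"rz":0,"fingers":-0.5}
    - {"x":-1.5,"y":0,"z":-20,"rx":0,"ry":0,"rz":0,"fingers":-0.5}
    - {"x":-1.5,"y":0,"z":-60,"rx":0,"ry":0,"rz":0,"fingers":-0.5}
    - {"x":-1.5,"y":0,"z":-120,"rx":0,"ry":0,"rz":0,"fingers":-0.5}
    - {"x":-1.5,"y":0,"z":-170,"rx":0,"ry":0,"rz":0,"fingers":-0.5}
    - {"x":-1.5,"y":0,"z":-178,"rx":0,"ry":0,"rz":0,"fingers":-0.5}
    - {"x":-1.5,"y":0,"z":-178,"rx":0,"ry":0,"rz":0,"fingers":-0.5}

```text
time_s: 19.32
tool_pos: [0.5181, 0.3083, 0.2008]
tool_rot: [179.9, -0.1, 90.0]
force: [-0.3, -0.2, -0.6]
grip_width: 0.0654
grasp_force: 0.0
```

Run:
```python
from snap import *
w=snap("w9"); h=cv2.cvtColor(w["image"],cv2.COLOR_RGB2HSV)[130:240,220:340].astype(int)
m=((h[...,0]<15)&(h[...,1]>100)&(h[...,2]>90)).astype(np.uint8)
ct,_=cv2.findContours(m,cv2.RETR_EXTERNAL,cv2.CHAIN_APPROX_NONE); e=cv2.fitEllipse(max(ct,key=cv2.contourArea)); a=np.array(e[0])+[220,130]
print(a,e[1],plane(w,a,.023,True))
m=((h[...,1]<60)).astype(np.uint8); m=cv2.morphologyEx(m,cv2.MORPH_OPEN,np.ones((3,3))); ct,_=cv2.findContours(m,cv2.RETR_EXTERNAL,cv2.CHAIN_APPROX_NONE)
k=cv2.convexHull(max(ct,key=cv2.contourArea)); b=cv2.approxPolyN(k,4,ensure_convex=True).reshape(-1,2)+[220,130]
P=np.array([plane(w,p.astype(float),.010,True) for p in b]); print(b.tolist(),P.mean(0),np.linalg.norm(P-np.roll(P,1,0),axis=1).round(4))
```

```text
19.375 [0.5174 0.3079 0.1992] [-1.7996e+02  2.0000e-02  9.0000e+01] [ 0.1  0.3 -0.1]
[277.51407623 192.47182465] (37.482479095458984, 38.822303771972656) [0.51762448 0.30741026 0.023     ]
[[319, 222], [244, 230], [233, 153], [313, 144]] [0.51731667 0.30919124 0.01      ] [0.0873 0.0849 0.0873 0.0856]
```

drive_tool:
  moves:
    - {"x":-55,"y":9,"z":-10,"rx":0,"ry":0,"rz":0,"fingers":-0.5}
    - {"x":-110,"y":17,"z":-20,"rx":0,"ry":0,"rz":0,"fingers":-0.5}
    - {"x":-170,"y":26,"z":-30,"rx":0,"ry":0,"rz":0,"fingers":-0.5}
    - {"x":-230,"y":35,"z":-30,"rx":0,"ry":0,"rz":0,"fingers":-0.5}
    - {"x":-290,"y":44,"z":-30,"rx":0,"ry":0,"rz":0,"fingers":-0.5}
    - {"x":-345,"y":53,"z":-30,"rx":0,"ry":0,"rz":0,"fingers":-0.5}
    - {"x":-390,"y":60,"z":-30,"rx":0,"ry":0,"rz":0,"fingers":-0.5}
    - {"x":-410,"y":63,"z":-30,"rx":0,"ry":0,"rz":0,"fingers":-0.5}
    - {"x":-413,"y":63,"z":-30,"rx":0,"ry":0,"rz":0,"fingers":-0.5}
    - {"x":-413,"y":63,"z":-30,"rx":0,"ry":0,"rz":0,"fingers":-0.5}
    - {"x":-413,"y":63,"z":-30,"rx":0,"ry":0,"rz":0,"fingers":-0.5}

```text
time_s: 20.75
tool_pos: [0.5808, -0.1029, 0.229]
tool_rot: [-179.9, -0.0, 90.1]
force: [-0.0, -0.4, 0.5]
grip_width: 0.065
grasp_force: 0.0
```

Run:
```python
from snap import *
w=snap("w10"); s=snap("s10","side"); c=snap("c10","scene")["image"]
a=cv2.resize(w["image"][120:260,210:350],(420,420),interpolation=cv2.INTER_CUBIC); b=cv2.resize(s["image"][200:340,300:420],(360,420),interpolation=cv2.INTER_CUBIC)
cv2.imwrite("pics/m10.png",np.hstack([a,b])[:,:,::-1])
```

```text
20.8 [ 0.5809 -0.1031  0.2292] [-1.7997e+02 -4.0000e-02  9.0140e+01] [-0.9 -0.4  0.8]
20.85 [ 0.581  -0.1033  0.2294] [-1.7999e+02 -3.0000e-02  9.0120e+01] [0.6 0.  0.1]
20.9 [ 0.581  -0.1036  0.2295] [ 1.800e+02 -3.000e-02  9.011e+01] [ 0.3  0.2 -0.1]
```

View pics/m10.png

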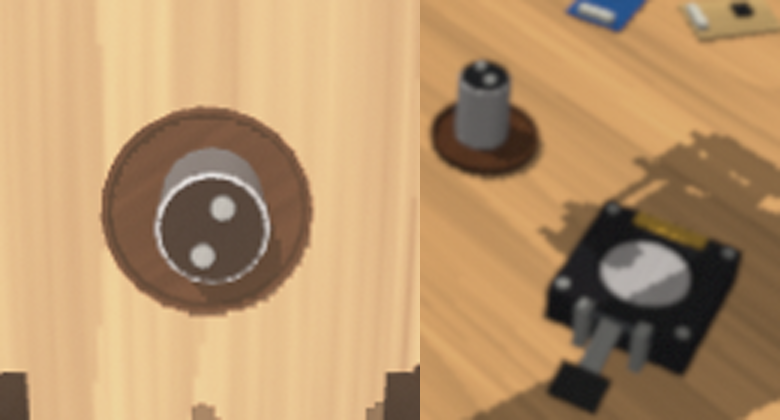

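In the full images, the capacitor's top is at (281,195.7) in the wrist view and (321.7,225.7) in the side view. The dish's rim centre is at (279,190) in the wrist view. The lifter plate is up and the pocket is empty.

Run:
```python
from h import *
w=dict(np.load("w10.npz")); s=dict(np.load("s10.npz")); h=cv2.cvtColor(w["image"],cv2.COLOR_RGB2HSV)
print("cap",tri([ray(w,(281,195.7),True),ray(s,(321.7,225.7))]),plane(w,(281,195.7),.059,True))
m=((h[...,1]>95)&(h[...,2]<130))[120:240,210:350].astype(np.uint8); ct,_=cv2.findContours(cv2.morphologyEx(m,cv2.MORPH_CLOSE,np.ones((3,3))),cv2.RETR_EXTERNAL,cv2.CHAIN_APPROX_NONE)
e=cv2.fitEllipse(cv2.convexHull(max(ct,key=cv2.contourArea))); a=np.array(e[0])+[210,120]; print(a,e[1],"dish",plane(w,a,.010,True))
d=e[1][0]/2; print("dia",np.linalg.norm(plane(w,a+[d,0],.01,True)-plane(w,a-[d,0],.01,True)))
```

```text
cap (array([ 0.58444256, -0.10703448,  0.05569587]), np.float64(0.0011532256442896016)) [ 0.58352874 -0.10546796  0.059     ]
[278.32125854 189.70537567] (66.82940673828125, 68.97119140625) dish [ 0.58076755 -0.11016082  0.01      ]
dia 0.07873224018581064
```

drive_tool:
  moves:
    - {"x":-1.5,"y":2.5,"z":50,"rx":0,"ry":0,"rz":0,"fingers":-0.5}
    - {"x":-1.5,"y":2.5,"z":100,"rx":0,"ry":0,"rz":0,"fingers":-0.5}
    - {"x":-1.5,"y":2.5,"z":140,"rx":0,"ry":0,"rz":0,"fingers":-0.5}
    - {"x":-1.5,"y":2.5,"z":168,"rx":0,"ry":0,"rz":0,"fingers":-0.5}
    - {"x":-1.5,"y":2.5,"z":185,"rx":0,"ry":0,"rz":0,"fingers":-0.5}
    - {"x":-1.5,"y":2.5,"z":191,"rx":0,"ry":0,"rz":0,"fingers":-0.5}
    - {"x":-1.5,"y":2.5,"z":191,"rx":0,"ry":0,"rz":0,"fingers":-0.5}
    - {"x":-1.5,"y":2.5,"z":191,"rx":0,"ry":0,"rz":0,"fingers":1}
    - {"x":-1.5,"y":2.5,"z":191,"rx":0,"ry":0,"rz":0,"fingers":1}
    - {"x":-1.5,"y":2.5,"z":191,"rx":0,"ry":0,"rz":0,"fingers":1}
    - {"x":-1.5,"y":2.5,"z":191,"rx":0,"ry":0,"rz":0,"fingers":1}
    - {"x":-1.5,"y":2.5,"z":191,"rx":0,"ry":0,"rz":0,"fingers":1}
    - {"x":-1.5,"y":2.5,"z":191,"rx":0,"ry":0,"rz":0,"fingers":1}
    - {"x":-1.5,"y":2.5,"z":191,"rx":0,"ry":0,"rz":0,"fingers":1}
  force: 30

```text
time_s: 22.65
tool_pos: [0.5836, -0.1063, 0.039]
tool_rot: [180.0, -0.0, 90.0]
force: [-1.5, 0.7, 5.6]
grip_width: 0.0392
grasp_force: 30.0
```

drive_tool:
  moves:
    - {"x":0,"y":0,"z":-5,"rx":0,"ry":0,"rz":0,"fingers":1}
    - {"x":0,"y":0,"z":-20,"rx":0,"ry":0,"rz":0,"fingers":1}
    - {"x":0,"y":0,"z":-50,"rx":0,"ry":0,"rz":0,"fingers":1}
    - {"x":0,"y":0,"z":-75,"rx":0,"ry":0,"rz":0,"fingers":1}
    - {"x":-20,"y":-3,"z":-80,"rx":0,"ry":0,"rz":0,"fingers":1}
    - {"x":-60,"y":-10,"z":-80,"rx":0,"ry":0,"rz":0,"fingers":1}
    - {"x":-105,"y":-18,"z":-80,"rx":0,"ry":0,"rz":0,"fingers":1}
    - {"x":-150,"y":-25,"z":-80,"rx":0,"ry":0,"rz":0,"fingers":1}
    - {"x":-180,"y":-30,"z":-80,"rx":0,"ry":0,"rz":0,"fingers":1}
    - {"x":-192,"y":-32,"z":-80,"rx":0,"ry":0,"rz":0,"fingers":1}
    - {"x":-194,"y":-32,"z":-80,"rx":0,"ry":0,"rz":0,"fingers":1}
    - {"x":-194,"y":-32,"z":-65,"rx":0,"ry":0,"rz":0,"fingers":1}
    - {"x":-194,"y":-32,"z":-50,"rx":0,"ry":0,"rz":0,"fingers":1}
    - {"x":-194,"y":-32,"z":-40,"rx":0,"ry":0,"rz":0,"fingers":1}
    - {"x":-194,"y":-32,"z":-36,"rx":0,"ry":0,"rz":0,"fingers":1}
    - {"x":-194,"y":-32,"z":-36,"rx":0,"ry":0,"rz":0,"fingers":1}

```text
time_s: 24.65
tool_pos: [0.5514, -0.3001, 0.0743]
tool_rot: [-180.0, -0.0, 90.0]
force: [0.6, -0.9, -0.7]
grip_width: 0.0393
grasp_force: 30.0
```

Run:
```python
from snap import *
s=snap("s11","side"); w=snap("w11")
a=cv2.resize(s["image"][230:340,310:430],(480,440),interpolation=cv2.INTER_CUBIC)
cv2.imwrite("pics/m11.png",np.hstack([a[:400],w["image"][:400,120:440]])[:,:,::-1])
```

```text
24.7 [ 0.5516 -0.3004  0.0747] [1.7998e+02 1.0000e-02 9.0000e+01] [ 0.1  0.  -0.7]
24.75 [ 0.5517 -0.3005  0.075 ] [1.7996e+02 2.0000e-02 9.0000e+01] [-0.3  0.1 -1.7]
```

View pics/m11.png

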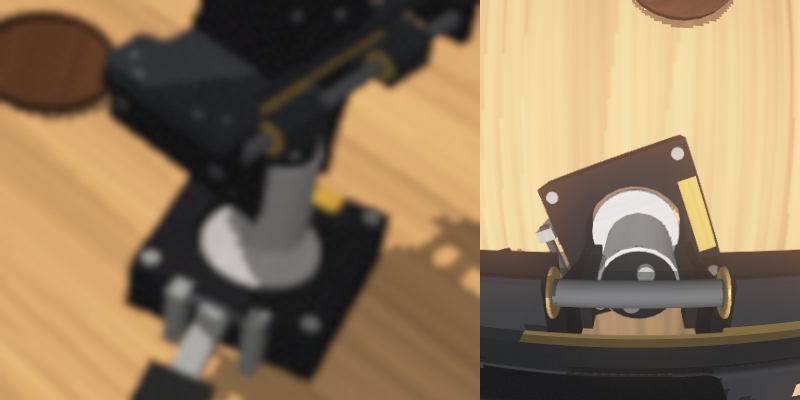

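The capacitor hangs upright over the pocket, above the raised plate. I'll lower it and push the lifter down.

drive_tool:
  moves:
    - {"x":0,"y":0,"z":6,"rx":0,"ry":0,"rz":0,"fingers":1}
    - {"x":0,"y":0,"z":10,"rx":0,"ry":0,"rz":0,"fingers":1}
    - {"x":0,"y":0,"z":12,"rx":0,"ry":0,"rz":0,"fingers":1}
    - {"x":0,"y":0,"z":14,"rx":0,"ry":0,"rz":0,"fingers":1}
    - {"x":0,"y":0,"z":16,"rx":0,"ry":0,"rz":0,"fingers":1}
    - {"x":0,"y":0,"z":18,"rx":0,"ry":0,"rz":0,"fingers":1}
    - {"x":0,"y":0,"z":20,"rx":0,"ry":0,"rz":0,"fingers":1}
    - {"x":0,"y":0,"z":22,"rx":0,"ry":0,"rz":0,"fingers":1}
    - {"x":0,"y":0,"z":24,"rx":0,"ry":0,"rz":0,"fingers":1}
    - {"x":0,"y":0,"z":26,"rx":0,"ry":0,"rz":0,"fingers":1}
    - {"x":0,"y":0,"z":28,"rx":0,"ry":0,"rz":0,"fingers":1}
    - {"x":0,"y":0,"z":29,"rx":0,"ry":0,"rz":0,"fingers":1}
    - {"x":0,"y":0,"z":29,"rx":0,"ry":0,"rz":0,"fingers":1}

```text
time_s: 26.38
tool_pos: [0.5514, -0.3003, 0.0453]
tool_rot: [-180.0, 0.0, 90.0]
force: [-1.0, -0.2, 1.9]
grip_width: 0.0393
grasp_force: 30.0
```

drive_tool:
  moves:
    - {"x":0,"y":0,"z":1,"rx":0,"ry":0,"rz":0,"fingers":1}
    - {"x":0,"y":0,"z":2,"rx":0,"ry":0,"rz":0,"fingers":1}
    - {"x":0,"y":0,"z":3,"rx":0,"ry":0,"rz":0,"fingers":1}
    - {"x":0,"y":0,"z":4,"rx":0,"ry":0,"rz":0,"fingers":1}
    - {"x":0,"y":0,"z":4,"rx":0,"ry":0,"rz":0,"fingers":1}

```text
time_s: 27.0
tool_pos: [0.5515, -0.3004, 0.0429]
tool_rot: [180.0, -0.0, 90.0]
force: [-5.0, 2.5, 11.1]
grip_width: 0.0394
grasp_force: 30.0
```

drive_tool:
  moves:
    - {"x":0,"y":0,"z":1,"rx":0,"ry":0,"rz":0,"fingers":1}
    - {"x":0,"y":0,"z":2,"rx":0,"ry":0,"rz":0,"fingers":1}
    - {"x":0,"y":0,"z":2,"rx":0,"ry":0,"rz":0,"fingers":1}

```text
time_s: 27.38
tool_pos: [0.5515, -0.3005, 0.0427]
tool_rot: [180.0, -0.1, 90.0]
force: [-8.5, 5.5, 22.8]
grip_width: 0.0392
grasp_force: 30.0
```

It is on the stop: 23 N for only 0.2 mm of further travel. I'll take the load off, release and go up.

drive_tool:
  moves:
    - {"x":0,"y":0,"z":-2,"rx":0,"ry":0,"rz":0,"fingers":1}
    - {"x":0,"y":0,"z":-2,"rx":0,"ry":0,"rz":0,"fingers":-0.4}
    - {"x":0,"y":0,"z":-2,"rx":0,"ry":0,"rz":0,"fingers":-0.4}
    - {"x":0,"y":0,"z":-2,"rx":0,"ry":0,"rz":0,"fingers":-0.4}
    - {"x":0,"y":0,"z":-15,"rx":0,"ry":0,"rz":0,"fingers":-0.4}
    - {"x":0,"y":0,"z":-45,"rx":0,"ry":0,"rz":0,"fingers":-0.4}
    - {"x":0,"y":0,"z":-100,"rx":0,"ry":0,"rz":0,"fingers":-0.4}
    - {"x":0,"y":0,"z":-160,"rx":0,"ry":0,"rz":0,"fingers":-0.4}
    - {"x":0,"y":0,"z":-187,"rx":0,"ry":0,"rz":0,"fingers":-0.4}
    - {"x":0,"y":0,"z":-187,"rx":0,"ry":0,"rz":0,"fingers":-0.4}
    - {"x":0,"y":0,"z":-187,"rx":0,"ry":0,"rz":0,"fingers":-0.4}

```text
time_s: 28.75
tool_pos: [0.551, -0.3, 0.2258]
tool_rot: [-179.9, -0.0, 90.0]
force: [-0.6, 0.3, -1.0]
grip_width: 0.0609
grasp_force: 0.0
```

Run:
```python
from snap import *
s=snap("s12","side"); w=snap("w12")
a=cv2.resize(s["image"][220:320,310:430],(480,400),interpolation=cv2.INTER_CUBIC)
b=cv2.resize(w["image"][90:290,200:360],(320,400),interpolation=cv2.INTER_CUBIC)
cv2.imwrite("pics/m12.png",np.hstack([a,b])[:,:,::-1])
for z in (.059+.004,.063+.018): print(z,"cap top proj",proj(s,np.array([.5515,-.3005,z])),proj(w,np.array([.5515,-.3005,z]),True))
```

```text
28.8 [ 0.5508 -0.2997  0.2252] [-1.7988e+02 -6.0000e-02  9.0010e+01] [-0.4  0.6  0.4]
28.85 [ 0.5507 -0.2998  0.225 ] [-1.7986e+02 -6.0000e-02  9.0000e+01] [ 0.   0.1 -0.2]
0.063 cap top proj [377.2678224  276.92494994] [279.29148129 195.78042583]
0.081 cap top proj [378.40926513 270.28718366] [279.31364718 200.28188968]
```

View pics/m12.png

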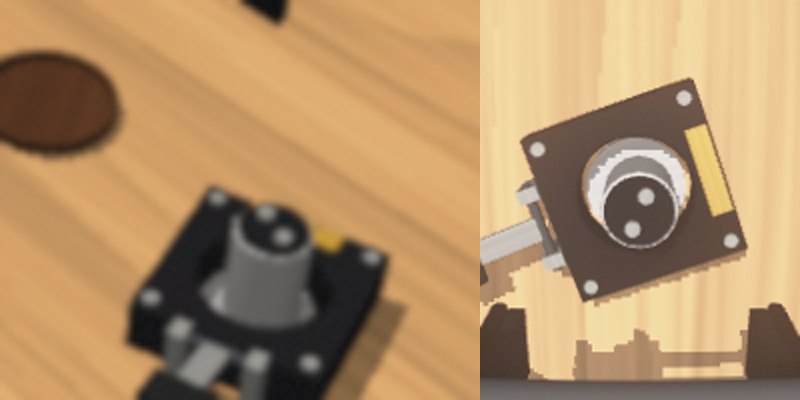

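In the side view the capacitor's top is at (377.5,277). That matches the projection for fully home (276.9), where a raised lifter would give 270. It stands upright in the middle of the pocket. That was the last picture: I count 15, one over the limit, so I'll use only numbers from here.

drive_tool:
  moves:
    - {"x":40,"y":2,"z":0,"rx":0,"ry":0,"rz":0,"fingers":-0.6}
    - {"x":95,"y":5,"z":0,"rx":0,"ry":0,"rz":0,"fingers":-0.6}
    - {"x":150,"y":8,"z":0,"rx":0,"ry":0,"rz":0,"fingers":-0.6}
    - {"x":205,"y":11,"z":0,"rx":0,"ry":0,"rz":0,"fingers":-0.6}
    - {"x":260,"y":14,"z":0,"rx":0,"ry":0,"rz":0,"fingers":-0.6}
    - {"x":315,"y":18,"z":0,"rx":0,"ry":0,"rz":0,"fingers":-0.6}
    - {"x":360,"y":21,"z":0,"rx":0,"ry":0,"rz":0,"fingers":-0.6}
    - {"x":380,"y":22,"z":0,"rx":0,"ry":0,"rz":0,"fingers":-0.6}
    - {"x":384,"y":22,"z":0,"rx":0,"ry":0,"rz":0,"fingers":-0.6}
    - {"x":384,"y":22,"z":0,"rx":0,"ry":0,"rz":0,"fingers":-0.6}
    - {"x":384,"y":22,"z":0,"rx":0,"ry":0,"rz":0,"fingers":-0.6}

```text
time_s: 30.22
tool_pos: [0.5736, 0.0811, 0.2267]
tool_rot: [180.0, 0.0, 89.8]
force: [-0.5, 0.8, -0.2]
grip_width: 0.0699
grasp_force: 0.0
```

```bash
cat > sp.py <<'E'
from snap import *
def spool(w,top,X):
    u,v=proj(w,np.array([*X,top]),True).round().astype(int); x0,y0=u-45,v-45
    h=cv2.cvtColor(w["image"],cv2.COLOR_RGB2HSV)[y0:v+45,x0:u+45].astype(int); m=((h[...,2]>195)&(h[...,1]<50)).astype(np.uint8)
    m=cv2.morphologyEx(m,cv2.MORPH_OPEN,np.ones((3,3)))
    k=cv2.convexHull(max(cv2.findContours(m,cv2.RETR_EXTERNAL,cv2.CHAIN_APPROX_NONE)[0],key=cv2.contourArea)); (cx,cy),ax,_=cv2.fitEllipse(k)
    d=((h[...,2]<90)).astype(np.uint8); n,l,st,ce=cv2.connectedComponentsWithStats(d); j=[i for i in range(1,n) if np.hypot(*(ce[i]-[cx,cy]))<10 and st[i,4]>15]
    print("ellipse",(cx+x0,cy+y0),ax,plane(w,(cx+x0,cy+y0),top,True))
    for i in j: p=ce[i]+[x0,y0]; print("hole",p,st[i,4],plane(w,p,top,True))
E
python3 - <<'E'
from sp import *
w=snap("w13"); spool(w,.040,(.573,.084))
E
```

```text
30.275 [0.5736 0.0815 0.2267] [1.7998e+02 2.0000e-02 8.9820e+01] [0.3 0.6 0.7]
ellipse (np.float64(277.59257888793945), np.float64(184.4117431640625)) (49.502132415771484, 52.90724182128906) [0.5729387  0.08667529 0.04      ]
```

drive_tool:
  moves:
    - {"x":1,"y":0,"z":55,"rx":0,"ry":0,"rz":0,"fingers":-0.6}
    - {"x":1,"y":0,"z":110,"rx":0,"ry":0,"rz":0,"fingers":-0.6}
    - {"x":1,"y":0,"z":150,"rx":0,"ry":0,"rz":0,"fingers":-0.6}
    - {"x":1,"y":0,"z":180,"rx":0,"ry":0,"rz":0,"fingers":-0.6}
    - {"x":1,"y":0,"z":197,"rx":0,"ry":0,"rz":0,"fingers":-0.6}
    - {"x":1,"y":0,"z":204,"rx":0,"ry":0,"rz":0,"fingers":-0.6}
    - {"x":1,"y":0,"z":204,"rx":0,"ry":0,"rz":0,"fingers":-0.6}
    - {"x":1,"y":0,"z":204,"rx":0,"ry":0,"rz":0,"fingers":1}
    - {"x":1,"y":0,"z":204,"rx":0,"ry":0,"rz":0,"fingers":1}
    - {"x":1,"y":0,"z":204,"rx":0,"ry":0,"rz":0,"fingers":1}
    - {"x":1,"y":0,"z":204,"rx":0,"ry":0,"rz":0,"fingers":1}
    - {"x":1,"y":0,"z":204,"rx":0,"ry":0,"rz":0,"fingers":1}
    - {"x":1,"y":0,"z":204,"rx":0,"ry":0,"rz":0,"fingers":1}
  force: 18

```text
time_s: 31.9
tool_pos: [0.5735, 0.0848, 0.0228]
tool_rot: [180.0, -0.0, 90.0]
force: [-0.9, -0.4, 3.2]
grip_width: 0.0479
grasp_force: 18.3
```

drive_tool:
  moves:
    - {"x":0,"y":0,"z":-8,"rx":0,"ry":0,"rz":0,"fingers":1}
    - {"x":0,"y":0,"z":-30,"rx":0,"ry":0,"rz":0,"fingers":1}
    - {"x":0,"y":0,"z":-60,"rx":0,"ry":0,"rz":0,"fingers":1}
    - {"x":-20,"y":1,"z":-75,"rx":0,"ry":0,"rz":0,"fingers":1}
    - {"x":-60,"y":2,"z":-75,"rx":0,"ry":0,"rz":0,"fingers":1}
    - {"x":-105,"y":4,"z":-75,"rx":0,"ry":0,"rz":0,"fingers":1}
    - {"x":-150,"y":6,"z":-75,"rx":0,"ry":0,"rz":0,"fingers":1}
    - {"x":-180,"y":7,"z":-75,"rx":0,"ry":0,"rz":0,"fingers":1}
    - {"x":-192,"y":7.5,"z":-75,"rx":0,"ry":0,"rz":0,"fingers":1}
    - {"x":-194,"y":7.5,"z":-70,"rx":0,"ry":0,"rz":0,"fingers":1}
    - {"x":-194,"y":7.5,"z":-50,"rx":0,"ry":0,"rz":0,"fingers":1}
    - {"x":-194,"y":7.5,"z":-30,"rx":0,"ry":0,"rz":0,"fingers":1}
    - {"x":-194,"y":7.5,"z":-15,"rx":0,"ry":0,"rz":0,"fingers":1}
    - {"x":-194,"y":7.5,"z":-7,"rx":0,"ry":0,"rz":0,"fingers":1}
    - {"x":-194,"y":7.5,"z":-4,"rx":0,"ry":0,"rz":0,"fingers":1}
    - {"x":-194,"y":7.5,"z":-2,"rx":0,"ry":0,"rz":0,"fingers":1}
    - {"x":-194,"y":7.5,"z":-1,"rx":0,"ry":0,"rz":0,"fingers":1}
    - {"x":-194,"y":7.5,"z":0,"rx":0,"ry":0,"rz":0,"fingers":1}
    - {"x":-194,"y":7.5,"z":0,"rx":0,"ry":0,"rz":0,"fingers":1}

```text
time_s: 34.28
tool_pos: [0.5813, -0.1093, 0.0229]
tool_rot: [180.0, -0.0, 90.0]
force: [-1.4, 0.2, -0.5]
grip_width: 0.0477
grasp_force: 19.3
```

drive_tool:
  moves:
    - {"x":0,"y":0,"z":0.5,"rx":0,"ry":0,"rz":0,"fingers":1}
    - {"x":0,"y":0,"z":1,"rx":0,"ry":0,"rz":0,"fingers":1}
    - {"x":0,"y":0,"z":1,"rx":0,"ry":0,"rz":0,"fingers":1}

```text
time_s: 34.65
tool_pos: [0.5813, -0.1093, 0.0228]
tool_rot: [180.0, -0.0, 90.0]
force: [-3.1, 0.6, 6.9]
grip_width: 0.0481
grasp_force: 18.6
```

Contact. I'll release, go up and check all three.

drive_tool:
  moves:
    - {"x":0,"y":0,"z":0,"rx":0,"ry":0,"rz":0,"fingers":1}
    - {"x":0,"y":0,"z":0,"rx":0,"ry":0,"rz":0,"fingers":-0.6}
    - {"x":0,"y":0,"z":0,"rx":0,"ry":0,"rz":0,"fingers":-0.6}
    - {"x":0,"y":0,"z":0,"rx":0,"ry":0,"rz":0,"fingers":-0.6}
    - {"x":0,"y":0,"z":0,"rx":0,"ry":0,"rz":0,"fingers":-0.6}
    - {"x":0,"y":0,"z":-15,"rx":0,"ry":0,"rz":0,"fingers":-0.6}
    - {"x":0,"y":0,"z":-40,"rx":0,"ry":0,"rz":0,"fingers":-0.6}
    - {"x":0,"y":0,"z":-100,"rx":0,"ry":0,"rz":0,"fingers":-0.6}
    - {"x":0,"y":0,"z":-160,"rx":0,"ry":0,"rz":0,"fingers":-0.6}
    - {"x":0,"y":0,"z":-205,"rx":0,"ry":0,"rz":0,"fingers":-0.6}
    - {"x":0,"y":0,"z":-205,"rx":0,"ry":0,"rz":0,"fingers":-0.6}
    - {"x":0,"y":0,"z":-205,"rx":0,"ry":0,"rz":0,"fingers":-0.6}
    - {"x":0,"y":0,"z":-205,"rx":0,"ry":0,"rz":0,"fingers":-0.6}

```text
time_s: 36.28
tool_pos: [0.58, -0.1091, 0.2251]
tool_rot: [-179.8, -0.0, 90.0]
force: [-0.3, -0.7, -0.2]
grip_width: 0.0695
grasp_force: 0.0
```

Run:
```python
from sp import *
w=snap("w14"); spool(w,.040,(.581,-.110)); s=snap("s14","side"); c=snap("c14","scene")
# dish rim from the same view, spool masked within
h=cv2.cvtColor(w["image"],cv2.COLOR_RGB2HSV)[110:250,200:360].astype(int); m=((h[...,2]<150)).astype(np.uint8)
m[m.shape[0]-15:]=0
k=cv2.convexHull(max(cv2.findContours(m,cv2.RETR_EXTERNAL,cv2.CHAIN_APPROX_NONE)[0],key=cv2.contourArea)); e=cv2.fitEllipse(k); print("dish",e[1],plane(w,np.array(e[0])+[200,110],.010,True))
# unchanged cap (side vs s12) and choke (scene vs c10)
s0=dict(np.load("s12.npz"))["image"]; print("cap diff",np.abs(s["image"][255:320,340:410].astype(int)-s0[255:320,340:410]).mean())
c0=dict(np.load("c10.npz"))["image"]; print("choke diff",np.abs(c["image"][160:208,370:430].astype(int)-c0[160:208,370:430]).mean())
# spool height: white top in the side view against predictions
for z in (.040,.049): print(z,proj(s,np.array([.5813,-.1095,z])))
hs=cv2.cvtColor(s["image"],cv2.COLOR_RGB2HSV)[205:260,295:350].astype(int); q=((hs[...,2]>165)&(hs[...,1]<60)).astype(np.uint8)
n,l,st,ce=cv2.connectedComponentsWithStats(q); print([(st[i].tolist(),(ce[i]+[295,205]).round(1).tolist()) for i in range(1,n) if st[i,4]>20])
```

```text
36.325 [ 0.5801 -0.1091  0.2251] [-179.85   -0.     90.  ] [-0.1 -0.4  0.8]
ellipse (np.float64(279.7433090209961), np.float64(188.86135482788086)) (50.064998626708984, 51.9603157043457) [ 0.58108808 -0.10793412  0.04      ]
36.375 [ 0.5802 -0.1091  0.2252] [-179.86    0.     90.  ] [ 1.  -0.3 -0.1]
36.425 [ 0.5803 -0.1092  0.2254] [-179.88    0.     90.  ] [ 0.2 -0.5  0.6]
dish (69.22168731689453, 70.87369537353516) [ 0.580886   -0.11048269  0.01      ]
cap diff 21.23838827838828
choke diff 1.4739583333333333
0.04 [320.5372469 232.2761266]
0.049 [320.76347755 229.17982192]
[([15, 21, 24, 15, 250], [321.6, 233.0])]
```

Run:
```python
from h import *
a=dict(np.load("s12.npz"))["image"]; b=dict(np.load("s14.npz"))["image"]
E=lambda i:cv2.Canny(cv2.cvtColor(i,cv2.COLOR_RGB2GRAY),40,120)
for box in ((264,300,355,400),(264,285,362,394)):
    y0,y1,x0,x1=box
    r=cv2.matchTemplate(cv2.GaussianBlur(E(b),(5,5),0)[y0-8:y1+8,x0-8:x1+8],cv2.GaussianBlur(E(a),(5,5),0)[y0:y1,x0:x1],cv2.TM_CCOEFF_NORMED); _,v,_,p=cv2.minMaxLoc(r); print(v,p[0]-8,p[1]-8)
```

```text
0.7783604860305786 0 0
0.6772093176841736 0 0
```

The capacitor hasn't moved (zero shift; only the shadow differs), and the choke and spool are in place. Handing in.

```bash
python3 -c "
from cell import workorder; print(workorder.sign_off())"
```

```text
the job is handed in; nothing more can be done
None
```

I handed the job in at about 36 s: the choke is in the middle of the tray (within about 2 mm), the capacitor is pushed fully home in the pocket, and the spool is in the dish, all three upright; I viewed 15 pictures, one over the limit of 14.

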